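Feel for the release notch behind a clamping fixture and hold its key in

TASK

The clamping fixture on the bench is released by a key hidden in a notch somewhere along its back edge, on the side away from the robot. Run a fingertip lightly along that back edge until you find the notch, then push the key inside it well in, without forcing it, and finish while still holding it in, so that the jaw stays open for a workmate to take the fitting out. Grasp nothing, and leave the jaw, the clamped fitting and the loose parts nearby alone.

Things in the scene. Friction and masses are not known exactly. Their poses are not given: they have to be found in the camera images.
- fixture: clamping fixture of bare metal, fixed to the bench, 250 mm long (its y). Origin on the bench top; x points from the jaws to the back edge, away from the robot (within 0.3 rad of world x), y left, z up. Its rail is 50 mm high; the back face, the edge to feel, is the upright plane x = 55 mm, z = 12 to 50 mm (base below ends at x = 50). A chip guard plate stands on the rail at x = 27 to 30 mm, up to z = 66 mm
- edge_middle (a point): middle of the top of the back edge (fixture x 55, y 0, z 50 mm). The rail has end blocks (15 mm) and between them five equal blocks, each 44 mm wide, centred at fixture y = -88, -44, 0, 44 and 88 mm: four plain and, in place of any one, the notch: 44 mm wide, open to the back and the top, 10 mm deep. Its floor is the upright face of the release key, 42 mm wide, 14 to 46 mm above the bench
- edge_left (a point): point on the top of the back edge (fixture x = 55 mm, z = 50 mm) at the middle of the left end block (fixture y = 117.5 mm)
- edge_right (a point): point on the top of the back edge (fixture x = 55 mm, z = 50 mm) at the middle of the right end block (fixture y = -117.5 mm)
- release_key (a joint): travel of the release key, m: 0 at rest (its face at fixture x = 45 mm), 0.010 fully in. It slides straight towards the jaws (fixture -x); nothing stands above those 10 mm, so an upright finger can follow it. Sprung: it starts to move at 3 N, takes about 8 N fully in, and comes back when let go. More than 7 mm is well in
- clamp_jaw (a joint): opening of the moving jaw in front of the clamped nipple, m: 0 closed, 0.010 open; linked to the key, it moves with it by the same amount, towards the robot. Jaws 42 mm high, 90 mm long
- nipple_clamped: hex pipe nipple, grey metal, 27x31x37 mm, loose, standing between the jaws (fixture x = -6 mm, y = 0), top 49 mm above the bench; origin at the centre of its underside
- nipple_spare: another hex pipe nipple, 27x31x37 mm, loose on the bench to the left of the fixture; origin at the centre of its underside
- plug: brass plug, 25x25x23 mm, loose on the bench to the left of the fixture; origin at the centre of its underside
- valve: small valve body, 38x46x86 mm, loose and upright on the bench to the left of the fixture; origin at the centre of its underside

How it is judged (in metres and radians):
On the way, in this order (a step that is already met when the one before it is completed fails the run):
1. a fingertip touches behind the fixture, at its back edge, with the key not yet pushed in (contact force between the fingers and anything else above 0.5 N and value of joint release_key below 0.002 m and x of the grasp point in the frame of fixture between 0.03 and 0.16 m and z of the grasp point in the frame of fixture below 0.1 m), for 0.05 s.
2. a finger has pushed the release key in by more than 7 mm (value of joint release_key above 0.007 m and contact force between the fingers and release_key above 2 N), for 0.2 s.
At the end, for the whole second after the job is handed in: a finger is holding the release key more than 7 mm in (2 to 40 N on it), so that the jaw stands more than 6 mm open, and the clamped fitting stands upright within 10 mm of where it was (all of step 2 and value of joint clamp_jaw above 0.006 m and contact force between the fingers and release_key below 40 N and distance of nipple_clamped from where it was at the start of the episode below 0.01 m and angle between nipple_clamped's own z axis and vertical below 0.2 rad); the arm keeps its last pose, push and grip.
It fails at once if the fixture is forced: more than 40 N between the fingers and anything (contact force between the fingers and anything else above 40 N).
It fails at once if the jaw is touched (over 2 N) (contact force between any of the arm, the fingers and clamp_jaw above 2 N).
It fails at once if the clamped fitting is shifted by over 10 mm, or lifted (distance of nipple_clamped from where it was at the start of the episode above 0.01 m).
It fails at once if a loose part nearby is shifted by over 20 mm (distance of any of nipple_spare, plug, valve from where it was at the start of the episode above 0.02 m).
It also fails if it takes over 45 s, if anything falls off the work surface, if the arm or the gripper's body presses on something with over 40 N, if the wrist force passes 120 N, or if a joint passes its speed limit or range.

ROBOT

A 6-joint arm with a two-finger parallel gripper is mounted at the origin on a cart in front of the work surface, level with it; the furniture and walls round the work are solid. World frame = base frame: x ahead of the robot, y to its left, z up, the work surface at z = 0. Lengths are in mm, angles in rad, forces in N, time in s.
With the tool pointing down it reaches from about 300 to 775 mm from the base axis. Payload 14.6 kg.
Tool frame: the origin (TCP) lies on the centre line of the jaws, within the pads' length; the fingertips stand manip.finger_overhang ahead of it and the grasp point (between the pads) lies 11 mm behind it (manip.finger_overhang is the distance from the TCP to the fingertips, in mm); y points along the fingers, x is the direction in which the jaws open and shut, and the axes are right-handed (so a half turn about y gives the same grasp; the last joint's range is limited). The gripper opens to 94 mm and grips with 3 to 60 N. Pads are 16 mm wide; open, the fingers measure 119 mm over their backs; the gripper's body (75 mm by 177 mm) begins 78 mm behind the grasp point.
Start: joints at [-0.067, 0.3, 1.521, -0, 1.321, -0.067], TCP at [549.99, -0.002, 213.446] pointing down, gripper open.
Joint ranges: [-3.03, 3.03], [-0.79, 2.21], [0.23, 2.52], [-1.04, 4.18], [0, 3.07], [-2.55, 2.55]. Speed limits (rad/s): [2.22, 2.22, 2.57, 3.14, 3.14, 3.14].

INTERFACE

Orientations are given as [roll, pitch, yaw] about the fixed x, y, z axes, in that order (R = Rz(yaw) Ry(pitch) Rx(roll)).
In Python, from cell import monitor, viewer, ticket, manip gives the robot as it stands.
- The arm moves only by the shell command python3 -m jog 'ROWS' [FORCE]. ROWS is JSON, a list of rows, each an object of numbers: "grip": the finger opening in cm, from 0 to 9.4; "dx", "dy", "dz": the shift along the tool's x, y, z in cm; "spin": the turn about the tool's y in degrees. In form: [{"grip": .., "dx": .., "dy": .., "dz": .., "spin": ..}, ...]. A call has 1 to 20 rows; each row is the pose to reach, as a shift and turn from the pose commanded when the call began, along the tool's axes at that moment; what a row does not reach only later rows make up. A row lasts 1/8 s, in which the tool goes at most 62.5 mm and 10.7 degrees, less where a joint would pass 70% of its speed; a pose out of reach is approached as far as the arm can. A call with a gripper value outside its range is refused whole. The fingers move at their own pace and stop on an object; FORCE is the grip in N (left out, the last holds). Time passes only in rows, so rows that repeat a pose let the fingers close. It gives the time, the measured TCP pose, the force and the opening at its end, in the units of the state.
- monitor.read_state(): the state, without advancing time (a new reading comes with each control period).
- viewer.camera(name): name is "scene" or "side" or "wrist"; returns a dict with "color" (480x640x3 uint8, red, green, blue), "vertical_fov" (degrees; the focal length in pixels is half the picture's height over the tangent of half this angle, whatever the lens; pixels are square), "cx", "cy" (the principal point, pixels), "k1" (the pictures are not rectified: a ray, as slopes to the right and down, at radius r is drawn at 1 + k1 r^2 times it, then the intrinsics apply), "rvec" (rotation vector, rad) and "tvec" (3), from world to camera coordinates, as OpenCV has them. Camera axes: x right, y down, z forward; pixel columns grow to the right and rows downward; lengths in mm; the calibration is good to about 2 mm. A picture is of the moment at which its call begins. There is no depth.
- ticket.sign_off(): hands the job in, once; it reports no verdict.
The state is a dict: "clock": time; "joints": joint angles; "qd": joint speeds; "effort": joint torques, N m; "eef_pos": TCP position; "eef_rot": TCP orientation; "wrist_force": force on the tool from outside, world axes, zero at the start; "moment": the same for the moment, N m; "finger_gap": finger opening in mm.
Only numpy, scipy, OpenCV 4.12 (cv2) and the standard library are available. Lean on these libraries where they do the work, as an engineer would, in place of code of your own. Each camera call takes 0.05 s, during which the arm holds its last target. There are 200 camera calls.

## Working session

There is one attempt and no reset: what is moved stays moved. The work goes in short steps, Python scripts to look and compute and a shell command to move; the robot and the scene stay as the last step left them, time stands still between calls to the robot, and variables do not carry over. Pictures are saved under pics/ and viewed, about 8 in all and at most 12, crops included, and the job is handed in when it is done.

```bash
mkdir -p pics; ls; cat > h.py <<'E'
import numpy as np, cv2
from cell import monitor, viewer, ticket, manip
def cam(n):
    c=viewer.camera(n); h,w=c["color"].shape[:2]
    f=h/2/np.tan(np.radians(c["vertical_fov"])/2)
    c["K"]=np.array([[f,0,c["cx"]],[0,f,c["cy"]],[0,0,1.]]); c["d"]=np.array([c["k1"],0,0,0,0.])
    c["R"]=cv2.Rodrigues(np.array(c["rvec"],float))[0]; c["t"]=np.array(c["tvec"],float); return c
def save(c,name): cv2.imwrite(f"pics/{name}.png",c["color"][:,:,::-1])
def plane(c,px,z):
    u=cv2.undistortPoints(np.array(px,float).reshape(-1,1,2),c["K"],c["d"])[:,0]
    r=np.c_[u,np.ones(len(u))]@c["R"]; o=-c["R"].T@c["t"]
    return o+r*((z-o[2])/r[:,2])[:,None]
def proj(c,P): return cv2.projectPoints(np.array(P,float).reshape(-1,3),np.array(c["rvec"],float),c["t"],c["K"],c["d"])[0][:,0]
E
python3 - <<'E'
from h import *
import pickle
print(manip.finger_overhang, monitor.read_state())
for n in("scene","side","wrist"):
    c=cam(n); save(c,n+"0"); pickle.dump(c,open(n+"0.pkl","wb")); print(n,-c["R"].T@c["t"],c["R"][2],c["K"][0,0],c["k1"])
E
```

```text
pics
8.0 {'clock': 0.0, 'joints': array([-6.66119059e-02,  3.00468326e-01,  1.52160878e+00,  1.59704052e-05,
        1.32067802e+00, -6.66078761e-02]), 'qd': array([ 1.26291097e-03, -1.07115667e-03, -1.24793404e-05, -5.37969099e-04,
        4.71566401e-04, -7.29454039e-04]), 'effort': array([-1.53750298e-03, -5.31805658e+01, -3.52735734e+01,  7.07558286e-02,
        2.43994006e-02, -4.79655944e-05]), 'eef_pos': array([5.49740708e+02, 1.18887627e-02, 2.12876124e+02]), 'eef_rot': array([-1.57070352e+00,  1.15886430e-03, -7.93797689e-06]), 'wrist_force': array([ 0.490309  ,  0.71609083, -1.16274151]), 'moment': array([ 0.00244627, -0.0440773 ,  0.00753163]), 'finger_gap': 93.76814126197368}
scene [ 112.74817375 -574.43315374  814.93622038] [ 0.37898558  0.54838277 -0.74541684] 487.7365793401668 -0.10556318526247754
side [502.35777874 736.80063821 460.72211186] [ 0.0048883  -0.87807208 -0.47850343] 446.70738128435016 -0.003064987331555425
wrist [551.38628545  72.8612129  383.75403313] [-0.00111765 -0.2500717  -0.96822668] 340.43876815015807 -0.0158717230713983
```

View pics/scene0.png

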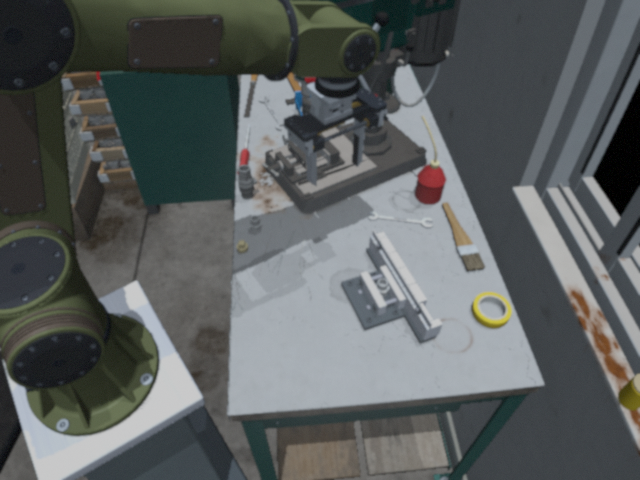

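View pics/side0.png

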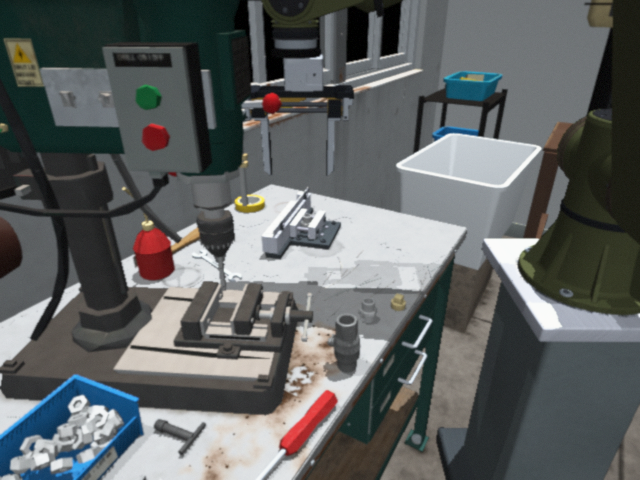

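View pics/wrist0.png

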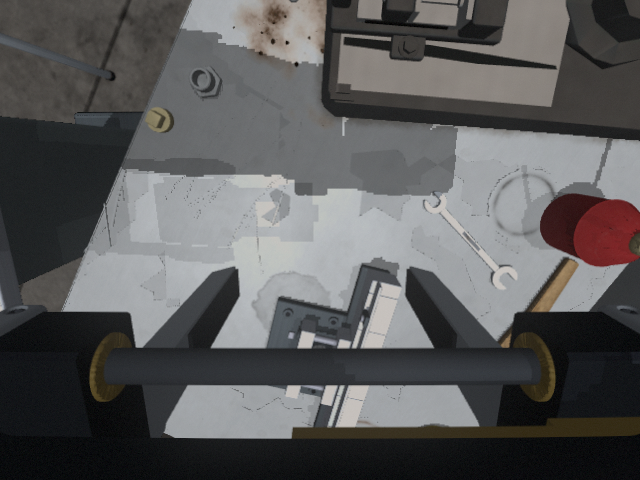

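```bash
python3 - <<'E'
from h import *
import pickle
a=cv2.imread("pics/scene0.png")[220:345,335:455]; b=cv2.imread("pics/wrist0.png")[255:435,270:415]
a=cv2.resize(a,None,fx=4.8,fy=4.8,interpolation=cv2.INTER_CUBIC)[:600,:400*2]
b=cv2.resize(b,None,fx=3,fy=3,interpolation=cv2.INTER_CUBIC)
cv2.imwrite("pics/crop1.png",a)
c=pickle.load(open("scene0.pkl","rb"))
print(plane(c,[[377,233],[440,325]],50), plane(c,[[342,281],[362,328]],0))
w=pickle.load(open("wrist0.pkl","rb"))
print(plane(w,[[398,285],[361,428]],50))
cv2.imwrite("pics/crop2.png",b)
E
```

```text
[[ 619.16463719  -66.22809558   50.        ]
 [ 567.17414132 -311.05917793   50.        ]] [[ 505.08276913  -96.28580314    0.        ]
 [ 468.23589571 -210.13835314    0.        ]]
[[ 630.9619749   -65.23327651   50.        ]
 [ 597.56838992 -248.05778786   50.        ]]
```

View pics/crop1.png

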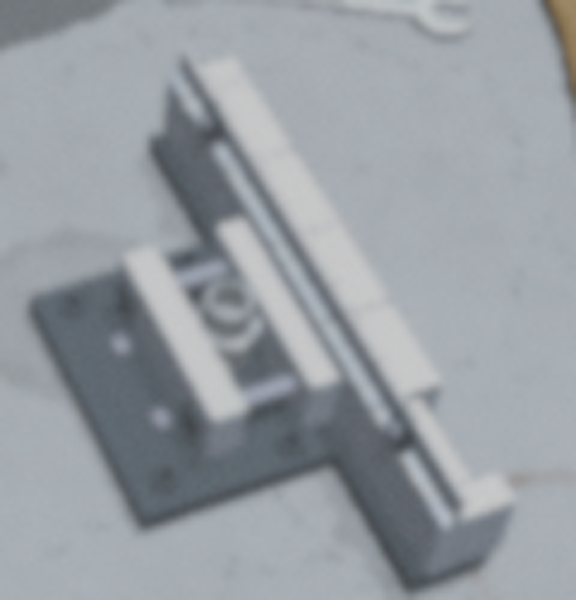

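```bash
python3 - <<'E'
from h import *
import pickle
c=pickle.load(open("scene0.pkl","rb"))
P=plane(c,[[384.6,232.5],[441.9,322.1],[426.3,300.8]],50); print(P.round(1))
d=P[0]-P[1]; print(np.hypot(*d[:2]), -np.arctan2(d[0],d[1]))
E
```

```text
[[ 633.4  -74.5   50. ]
 [ 574.5 -308.6   50. ]
 [ 583.8 -256.6   50. ]]
241.39305807279857 -0.2467588028652639
```

View pics/crop2.png

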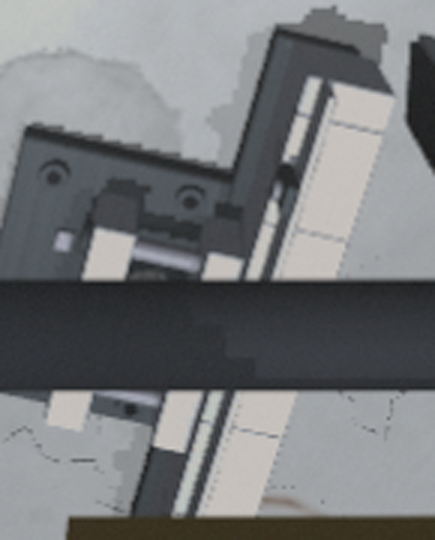

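```bash
python3 - <<'E'
from h import *
import pickle
w=pickle.load(open("wrist0.pkl","rb"))
b=np.array([[395,95],[382,132],[342,243],[278,437],[262,515]])/3+[270,255]
P=plane(w,b,50); print(P.round(1)); d=P[:-1]-P[1:]; print(np.hypot(d[:,0],d[:,1]),-np.arctan2(d[:,0],d[:,1]))
d=P[0]-P[3];print(-np.arctan2(d[0],d[1]))
E
```

```text
[[ 634.9  -67.1   50. ]
 [ 631.2  -81.2   50. ]
 [ 619.1 -125.2   50. ]
 [ 598.3 -209.3   50. ]
 [ 593.1 -246.1   50. ]]
[14.58058661 45.65873994 86.63876821 37.13582843] [-0.26142285 -0.26852729 -0.24175634 -0.1395692 ]
-0.2520305476843381
```

```bash
python3 -m jog '[{"grip":0,"dx":2,"dy":0,"dz":-4,"spin":3},{"grip":0,"dx":4,"dy":0,"dz":-8,"spin":6},{"grip":0,"dx":6,"dy":0,"dz":-12,"spin":9},{"grip":0,"dx":8.2,"dy":0,"dz":-16,"spin":12},{"grip":0,"dx":8.2,"dy":0,"dz":-20,"spin":14.4},{"grip":0,"dx":8.2,"dy":0,"dz":-24.2,"spin":14.4},{"grip":0,"dx":8.2,"dy":4,"dz":-24.2,"spin":14.4},{"grip":0,"dx":8.2,"dy":8,"dz":-24.2,"spin":14.4},{"grip":0,"dx":8.2,"dy":8,"dz":-24.2,"spin":14.4},{"grip":0,"dx":8.2,"dy":8,"dz":-24.2,"spin":14.4},{"grip":0,"dx":8.2,"dy":8,"dz":-24.2,"spin":14.4}]' 20
python3 - <<'E'
from h import *
import pickle
for n in("scene","wrist"):
    c=cam(n); save(c,n+"1"); pickle.dump(c,open(n+"1.pkl","wb"))
s=monitor.read_state();print(s["eef_pos"],s["eef_rot"],s["wrist_force"],s["finger_gap"])
E
```

```text
clock: 1.52
eef_pos: [632.7, -242.2, 135.6]
eef_rot: [-1.571, -0.003, -0.251]
wrist_force: [-0.0, -0.4, -0.6]
finger_gap: 0.1
[ 632.43447983 -242.1142868   134.89678654] [-1.57112395 -0.0020025  -0.25119412] [-0.35202031 -0.3387389   0.16712828] 0.45237065296503826
```

View pics/wrist1.png

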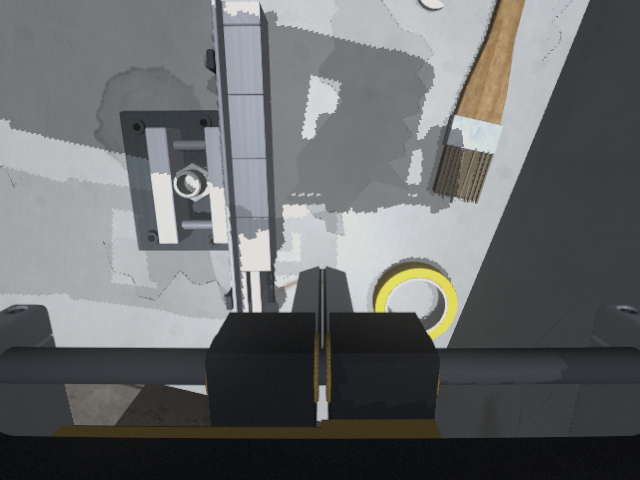

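```bash
python3 - <<'E'
from h import *
import pickle
w=pickle.load(open("wrist1.pkl","rb"))
P=plane(w,[[263.5,24],[268,95],[271,158],[271,217],[271,271]],50); print(P.round(1)); d=P[:-1]-P[1:]; print(np.hypot(d[:,0],d[:,1]),-np.arctan2(d[:,0],d[:,1]))
d=P[0]-P[-1];a=-np.arctan2(d[0],d[1]);print(a)
th=a; ex=np.array([np.cos(th),np.sin(th)]); ey=np.array([-np.sin(th),np.cos(th)])
O=np.mean([P[i,:2]-ey*y for i,y in enumerate([110,66,22,-22,-66])],0)-55*ex
print(O,(np.array([632.6,-242.2])-O)@np.c_[ex,ey])
tape=plane(w,[[374,300],[415,355]],10);print((tape[:,:2]-O)@np.c_[ex,ey])
E
```

```text
[[ 634.4  -82.6   50. ]
 [ 624.6 -126.3   50. ]
 [ 614.4 -168.3   50. ]
 [ 601.9 -210.6   50. ]
 [ 589.4 -252.6   50. ]]
[44.81542095 43.24801489 44.05734286 43.83854219] [-0.22020801 -0.2379581  -0.28760087 -0.28837751]
-0.2584291079931858
[ 554.14664782 -175.29106823] [ 92.94751265 -44.63735555]
[[ 144.09258767 -108.8841867 ]
 [ 187.56487985 -167.85908817]]
```

```bash
python3 -m jog '[{"dy":4},{"dy":8},{"dy":10.5},{"dy":10.5},{"dy":10.5,"dx":-1},{"dy":10.5,"dx":-1.8},{"dy":10.5,"dx":-1.8},{"dy":10.5,"dx":-1.8}]'
python3 - <<'E'
from h import *
import time
c=cam("scene");save(c,"scene2")
for i in range(4):
    s=monitor.read_state();print(s["eef_pos"],s["wrist_force"]); cam("side")
E
```

```text
[ 632.30459662 -242.08185649  134.55879929] [0.66657518 0.35506219 0.45648956]
[ 632.21154614 -242.04527513  134.26819675] [ 0.1279348   1.23791302 -0.41830341]
[ 632.12931052 -242.03520928  134.02932629] [-0.05065847 -0.2889807  -0.8361718 ]
[ 632.0623641  -242.01055869  133.7959979 ] [-1.46473287  0.04712293 -0.67683449]validation failed for argument at $[0]...
```

```bash
python3 -m jog '[{"grip":0,"dx":0,"dy":4,"dz":0,"spin":0},{"grip":0,"dx":0,"dy":8,"dz":0,"spin":0},{"grip":0,"dx":0,"dy":10.3,"dz":0,"spin":0},{"grip":0,"dx":0,"dy":10.3,"dz":0,"spin":0},{"grip":0,"dx":-1,"dy":10.3,"dz":0,"spin":0},{"grip":0,"dx":-1.8,"dy":10.3,"dz":0,"spin":0},{"grip":0,"dx":-1.8,"dy":10.3,"dz":0,"spin":0},{"grip":0,"dx":-1.8,"dy":10.3,"dz":0,"spin":0}]'
cat >> h.py <<'E'
def st(n=4):
    th=-0.255; R=np.array([[np.cos(th),-np.sin(th)],[np.sin(th),np.cos(th)]]); O=np.array([554.1,-175.3])
    for i in range(n):
        s=monitor.read_state(); print("fix",((s["eef_pos"][:2]-O)@R).round(2),"z",s["eef_pos"][2].round(2),"F",(s["wrist_force"][:2]@R).round(2),s["wrist_force"][2].round(2),s["clock"])
        if i<n-1: viewer.camera("side")
E
python3 -c "
from h import *
st()"
```

```text
clock: 2.88
eef_pos: [614.8, -237.6, 31.1]
eef_rot: [-1.571, -0.001, -0.251]
wrist_force: [0.3, 0.3, 0.2]
finger_gap: 0.5
fix [ 74.44 -45.02] z 31.06 F [0.25 0.37] 0.17 2.875
fix [ 74.42 -45.03] z 30.83 F [-1.19 -0.57] -0.25 2.925
fix [ 74.39 -44.97] z 30.67 F [-0.5   0.17] -0.2 2.975
fix [ 74.32 -44.96] z 30.51 F [-0.71 -0.25] 0.32 3.025
```

```bash
S(){ python3 -c "
from h import *
st(2)"; }
python3 -m jog '[{"grip":0,"dx":-0.4,"dy":0,"dz":0,"spin":0},{"grip":0,"dx":-0.4,"dy":0,"dz":0,"spin":0}]' >/dev/null; S
python3 -m jog '[{"grip":0,"dx":-0.1,"dy":0,"dz":0,"spin":0},{"grip":0,"dx":-0.1,"dy":0,"dz":0,"spin":0}]'>/dev/null; S
python3 -m jog '[{"grip":0,"dx":-0.1,"dy":0,"dz":0,"spin":0},{"grip":0,"dx":-0.1,"dy":0,"dz":0,"spin":0}]'>/dev/null; S
```

```text
fix [ 69.93 -44.99] z 30.37 F [0.09 0.75] 0.18 3.275
fix [ 70.09 -44.98] z 30.45 F [-0.74 -1.73] 0.05 3.325
fix [ 69.17 -44.99] z 30.45 F [0.34 0.63] 0.51 3.575
fix [ 69.19 -44.97] z 30.44 F [-0.12 -0.14] -0.08 3.625
fix [ 68.14 -45.  ] z 30.45 F [-0.8   0.43] -0.76 3.875
fix [ 68.18 -44.97] z 30.46 F [-0.11 -0.24] 0.46 3.925
```

```bash
S(){ python3 -c "
from h import *
st(2)"; }
python3 -m jog '[{"grip":0,"dx":-0.1,"dy":0,"dz":0,"spin":0},{"grip":0,"dx":-0.1,"dy":0,"dz":0,"spin":0}]' >/dev/null; S
python3 -m jog '[{"grip":0,"dx":-0.1,"dy":0,"dz":0,"spin":0},{"grip":0,"dx":-0.1,"dy":0,"dz":0,"spin":0}]'>/dev/null; S
```

```text
fix [ 67.16 -45.  ] z 30.48 F [-0.5  -0.43] -0.17 4.175
fix [ 67.18 -45.01] z 30.48 F [-0.5   0.41] 0.43 4.225
fix [ 66.11 -44.99] z 30.44 F [-0.3   0.15] -0.41 4.475
fix [ 66.17 -45.  ] z 30.45 F [-0.33 -0.39] -0.24 4.525
```

```bash
S(){ python3 -c "
from h import *
st(2)"; }
python3 -m jog '[{"grip":0,"dx":-0.1,"dy":0,"dz":0,"spin":0},{"grip":0,"dx":-0.1,"dy":0,"dz":0,"spin":0}]' >/dev/null; S
python3 -m jog '[{"grip":0,"dx":-0.1,"dy":0,"dz":0,"spin":0},{"grip":0,"dx":-0.1,"dy":0,"dz":0,"spin":0}]'>/dev/null; S
```

```text
fix [ 65.14 -45.02] z 30.46 F [0.57 0.71] -0.6 4.775
fix [ 65.17 -45.  ] z 30.44 F [-0.05 -0.7 ] 0.23 4.825
fix [ 64.36 -44.99] z 30.5 F [ 2.29 -1.15] -1.28 5.075
fix [ 64.33 -44.98] z 30.48 F [ 2.44 -0.53] -0.6 5.125
```

```bash
S(){ python3 -c "
from h import *
st(2)"; }
python3 -m jog '[{"grip":0,"dx":0,"dy":0,"dz":-0.4,"spin":0},{"grip":0,"dx":0,"dy":0,"dz":-0.8,"spin":0},{"grip":0,"dx":0,"dy":0,"dz":-0.8,"spin":0}]' >/dev/null; S
python3 -m jog '[{"grip":0,"dx":0,"dy":0,"dz":-0.4,"spin":0},{"grip":0,"dx":0,"dy":0,"dz":-0.8,"spin":0},{"grip":0,"dx":0,"dy":0,"dz":-0.8,"spin":0}]' >/dev/null; S
```

```text
fix [ 64.4  -53.59] z 30.58 F [ 3.22 -1.52] -1.09 5.5
fix [ 64.42 -53.55] z 30.58 F [ 3.56 -2.19] -0.27 5.55
fix [ 64.43 -61.3 ] z 30.53 F [4.05 0.47] -0.53 5.925
fix [ 64.44 -61.26] z 30.53 F [ 4.84 -0.35] -0.52 5.975
```

```bash
S(){ python3 -c "
from h import *
st(2)"; }
python3 -m jog '[{"grip":0,"dx":0.02,"dy":0,"dz":-0.4,"spin":0},{"grip":0,"dx":0.02,"dy":0,"dz":-0.8,"spin":0},{"grip":0,"dx":0.02,"dy":0,"dz":-0.8,"spin":0}]' >/dev/null; S
python3 -m jog '[{"grip":0,"dx":0,"dy":0,"dz":-0.4,"spin":0},{"grip":0,"dx":0,"dy":0,"dz":-0.8,"spin":0},{"grip":0,"dx":0,"dy":0,"dz":-0.8,"spin":0}]' >/dev/null; S
python3 -m jog '[{"grip":0,"dx":0,"dy":0,"dz":-0.4,"spin":0},{"grip":0,"dx":0,"dy":0,"dz":-0.8,"spin":0},{"grip":0,"dx":0,"dy":0,"dz":-0.8,"spin":0}]' >/dev/null; S
```

```text
fix [ 64.46 -69.51] z 30.42 F [ 3.91 -0.96] -0.55 6.35
fix [ 64.47 -69.54] z 30.41 F [ 3.47 -1.5 ] -1.27 6.4
fix [ 64.04 -77.48] z 30.21 F [ 0.27 -0.14] 0.08 6.775
fix [ 64.12 -77.3 ] z 30.24 F [ 0.22 -0.3 ] 0.09 6.825
fix [ 64.46 -85.38] z 30.39 F [ 0.11 -0.48] -0.09 7.2
fix [ 64.49 -85.2 ] z 30.42 F [0.08 1.24] -0.29 7.25
```

The fingertip has left the edge and is in the notch, with the force gone at y ≈ -77, so I'll centre it and push in.

```bash
S(){ python3 -c "
from h import *
st(2)"; }
python3 -m jog '[{"grip":0,"dx":0,"dy":0,"dz":-0.25,"spin":0},{"grip":0,"dx":-0.4,"dy":0,"dz":-0.25,"spin":0},{"grip":0,"dx":-0.8,"dy":0,"dz":-0.25,"spin":0},{"grip":0,"dx":-0.8,"dy":0,"dz":-0.25,"spin":0}]' >/dev/null; S
python3 -m jog '[{"grip":0,"dx":-0.2,"dy":0,"dz":0,"spin":0},{"grip":0,"dx":-0.2,"dy":0,"dz":0,"spin":0}]' >/dev/null; S
python3 -m jog '[{"grip":0,"dx":-0.2,"dy":0,"dz":0,"spin":0},{"grip":0,"dx":-0.2,"dy":0,"dz":0,"spin":0}]' >/dev/null; S
```

```text
fix [ 56.29 -87.49] z 30.56 F [-0.16 -0.68] -0.48 7.75
fix [ 56.46 -87.5 ] z 30.56 F [ 0.77 -1.  ] 0.03 7.8
fix [ 54.61 -87.53] z 30.5 F [ 0.83 -0.69] -0.86 8.05
fix [ 54.66 -87.49] z 30.51 F [0.22 0.51] -0.11 8.1
fix [ 52.72 -87.54] z 30.55 F [ 3.71 -0.17] -0.93 8.35
fix [ 52.72 -87.52] z 30.52 F [ 4.4  -0.68] -0.44 8.4
```

Key contact came near 54.5, as predicted. Now I'll push to about 46.

```bash
S(){ python3 -c "
from h import *
st(2)"; }
python3 -m jog '[{"grip":0,"dx":-0.2,"dy":0,"dz":0,"spin":0},{"grip":0,"dx":-0.4,"dy":0,"dz":0,"spin":0},{"grip":0,"dx":-0.4,"dy":0,"dz":0,"spin":0}]' >/dev/null; S
python3 -m jog '[{"grip":0,"dx":-0.2,"dy":0,"dz":0,"spin":0},{"grip":0,"dx":-0.2,"dy":0,"dz":0,"spin":0}]' >/dev/null; S
python3 -m jog '[{"grip":0,"dx":-0.1,"dy":0,"dz":0,"spin":0},{"grip":0,"dx":-0.1,"dy":0,"dz":0,"spin":0},{"grip":0,"dx":-0.1,"dy":0,"dz":0,"spin":0}]' >/dev/null; S
```

```text
fix [ 48.7  -87.57] z 30.57 F [6.73 0.48] -2.16 8.775
fix [ 48.72 -87.62] z 30.58 F [6.01 0.14] -1.28 8.825
fix [ 46.8  -87.57] z 30.56 F [ 6.5 -0.3] -1.28 9.075
fix [ 46.87 -87.58] z 30.58 F [7.05 0.06] -1.93 9.125
fix [ 45.95 -87.58] z 30.59 F [7.31 0.88] -1.14 9.5
fix [ 45.94 -87.6 ] z 30.58 F [6.98 0.  ] -1.82 9.55
```

```bash
python3 -m jog '[{"grip":0,"dx":-0.03,"dy":0,"dz":0,"spin":0},{"grip":0,"dx":-0.03,"dy":0,"dz":0,"spin":0},{"grip":0,"dx":-0.03,"dy":0,"dz":0,"spin":0},{"grip":0,"dx":-0.03,"dy":0,"dz":0,"spin":0},{"grip":0,"dx":-0.03,"dy":0,"dz":0,"spin":0},{"grip":0,"dx":-0.03,"dy":0,"dz":0,"spin":0},{"grip":0,"dx":-0.03,"dy":0,"dz":0,"spin":0},{"grip":0,"dx":-0.03,"dy":0,"dz":0,"spin":0}]'
python3 - <<'E'
from h import *
st(4)
a=cam("scene")["color"][220:345,335:455,::-1]; b=cam("wrist")["color"][:,:,::-1]
a=cv2.resize(a,(380,396)); b=cv2.resize(b[0:396,60:480],(420,396))
cv2.imwrite("pics/end.png",np.hstack([a,b]))
E
```

```text
clock: 10.55
eef_pos: [576.2, -271.6, 30.6]
eef_rot: [-1.571, -0.001, -0.251]
wrist_force: [8.2, -2.3, -3.0]
finger_gap: 0.5
fix [ 45.67 -87.59] z 30.57 F [ 8.51 -0.12] -3.03 10.55
fix [ 45.66 -87.58] z 30.57 F [7.32 0.03] -3.4 10.6
fix [ 45.67 -87.59] z 30.6 F [7.78 0.22] -2.09 10.65
fix [ 45.66 -87.59] z 30.57 F [ 7.65 -0.5 ] -1.0 10.7
```

View pics/end.png

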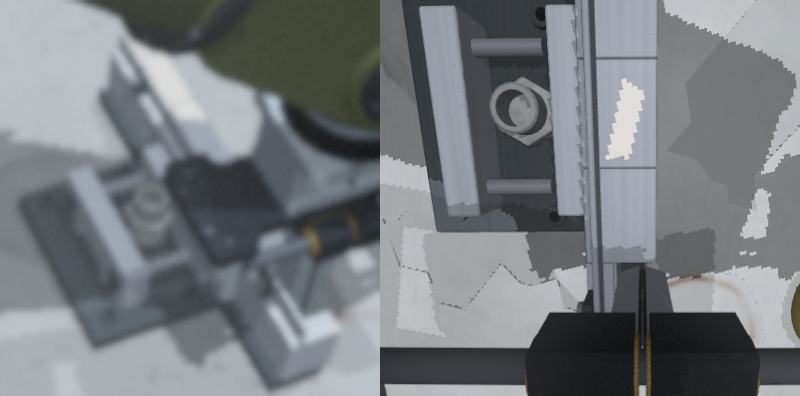

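The picture shows the moving jaw (left bar, x ≈ 420–475 in the right half) standing clear of the nipple (490–550). The nipple is upright and in place, and the closed fingers are in the notch at (645, 290). The push is steady, so I'm handing the job in.

```bash
python3 -c "
from h import *
ticket.sign_off(); st(1)"
```

```text
the job is handed in; nothing more can be done
the job is handed in; nothing more can be done
```

I found the notch in the rightmost block (fixture y ≈ -88 mm) and pushed the key about 8.8 mm in. I handed the job in at about 10.8 s of the 45 s allowed, with the finger still holding it.

- **Finding it:** the scene and wrist pictures already showed the notch. I still touched the plain back edge at y ≈ -45 mm with about 2.4 N and slid the closed fingertips to the right at 2–5 N. Contact was lost between y ≈ -70 and -77 mm, where the notch was expected.
- **Pushing:** the fingertips met the key about 10 mm behind the edge, as the drawing says. I pushed in small steps. The last readings were steady at 7.3–8.5 N, which fits the spring at that depth and is well below 40 N.
- **Last picture:** the moving jaw stands clear of the clamped nipple, which is upright in its place. I saw nothing to suggest the jaw, the nipple or the loose parts were touched.

**Not measured directly:** the key travel and jaw opening are inferred from the tool position, the force and the picture. I did not take a final picture of the loose parts to the left, but the arm never went near them. My two early picture estimates of the fixture differed by up to 7 mm. The edge was felt about 3 mm nearer the robot than I had assumed, so I worked from the touch.

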